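Hang the snap-hook mug on its ring

TASK

Pick up the steel mug whose handle is a snap hook, and hang it on the steel ring of the wooden stand: press the sprung gate along the bottom of the handle down on the top bar of the ring until the bar has gone right in and the gate has snapped shut under it, then let go so that the mug hangs there closed and still. Press gently, feeling for the ring (its height is not known exactly), and leave everything else on the worktop where it is.

Things in the scene. Friction and masses are not known exactly. Their poses are not given: they have to be found in the camera images.
- clip_mug: Steel mug, 68 mm across, 100 mm high, about 220 g, standing on the worktop. Origin: centre of its underside; z up; +x points from its axis to the handle, a snap hook of 9 mm round bar in the xz plane: top bar (axis z = 91 mm) from the wall to an outer bar (axis x = 76) that goes down to a nose flaring outward, end centre x = 79, z = 49. Inside the loop is clear from x = 42.5 to 71.5.
- tab_top (a point): Top centre of the black ribbed grip tab standing on the handle's top bar: x = 60, y = 0, z = 113 mm in the mug's frame, axes as the mug's. Pinch the tab from above across y: it is 30 mm long (x), 12 mm thick (y) and stands 17 mm above the top bar. Keep the fingertips no more than 20 mm below this point, or they may meet the ring.
- crook (a point): Point on the mug, on the ceiling inside the handle loop (a rubber cushion under the top bar): x = 64, y = 0, z = 82.5 mm in its frame; the ring's bar comes to rest here. Let the bar enter with its axis at x = 60 to 67 mm. The gate lets go of it only 0 to 5 mm before the cushion, so press right up to it; the cushion yields 4 mm at 18 N and is hard after that.
- gate_bar (a joint): Angle of the sprung gate (rad), 0 = shut, 1.35 = open. A 5 mm bar closing the bottom of the loop, hinged at mug x = 41, z = 52 mm by the wall, free end at x = 70 by the outer bar; swings only inward (up). Spring 0.05 N m when shut plus 0.14 N m per rad: it resists a bar with up to 4 to 7 N; near 0.75 to 1 rad the bar slips past its end and it snaps back to 0.
- ring_stand: Stand fixed to the worktop. Origin: centre of the underside; z up. Wooden foot 110 mm across, 15 high; wooden post 50 mm across up to z = 92 mm; on top an upright steel D-ring in the stand's yz plane, of 8 mm bar, opening 34 mm wide and 38 high. Hang the mug on either side, handle along the stand's x; its wall then leans on the post. The ring must not bear more than 25 N.
- ring_axis (a point): Point fixed on the stand's axis, 140 mm above its underside, axes as the stand's. The ring is screwed in to a height that differs each time and is not measured: the middle of the upper surface of its straight, level top bar (along the stand's y, 30 mm long) lies 0 to 25 mm above this point. Feel for it slowly (under 20 mm/s).
- lemon: Loose lemon, 71 x 53 x 51 mm, origin under its centre; a bystander.
- lime: Loose lime, 60 x 48 x 48 mm, origin under its centre; a bystander.
- garlic: Loose garlic bulb, 56 mm, origin under its centre; a bystander.
- spice_jar: Loose glass spice jar with a green lid, 46 x 46 x 106 mm, origin under its centre; a bystander.
- tin: Loose low food tin, 76 mm across, 58 mm high, origin under its centre; a bystander.

How it is judged:
By the outcome, as a careful person would: the job done as asked, in the order asked, and still so for the second after the job is handed in, with the robot touching nothing.
It also fails if it takes over 45 s, if anything falls off the work surface, if the arm or the gripper's body presses on something with over 40 N, if the wrist force passes 120 N, or if a joint passes its speed limit or range.

ROBOT

A 7-joint arm with a two-finger parallel gripper is mounted at the origin on a cart in front of the work surface, level with it; the furniture and walls round the work are solid. World frame = base frame: x ahead of the robot, y to its left, z up, the work surface at z = 0. Lengths are in m, angles in rad, forces in N, time in s.
With the tool pointing down it reaches from about 0.425 to 0.95 m from the base axis. Payload 4.7 kg.
Tool frame: the origin (TCP) lies where the fingers leave the gripper's body, on its centre line; the fingertips stand 73 mm ahead of it and the grasp point (between the pads) lies 54 mm ahead of it (ctrl.grip_depth is the distance from the TCP to the grasp point, in m); z points along the fingers, y is the line along which they close (so a half turn about z gives the same grasp; the last joint's range is limited). The gripper opens to 85 mm and grips with 20 to 120 N. Pads are 22 mm wide; open, the fingers measure 114 mm over their backs; the gripper's body (76 mm by 85 mm) begins 54 mm behind the grasp point. The pads swing forward as they close: fully open they stand 13 mm farther back than shut.
Start: joints at [1.099, 0.469, -0.049, 1.532, 0.024, 1.141, -0.082], TCP at [0.289, -0.61, 0.304] pointing down, gripper open.
Joint ranges: [-2.59, 2.59], [-0.33, 1.99], [-1.39, 1.29], [0.1, 2.45], [-1.04, 4.18], [0.21, 1.99], [-2.66, 2.66]. Speed limits (rad/s): [2.57, 2.57, 3.14, 3.14, 3.14, 3.14, 3.14].

INTERFACE

Orientations are given as a unit quaternion [x, y, z, w].
In Python, from bench import readout, cams, workorder, ctrl gives the robot as it stands.
- The arm moves only by the shell command python3 -m crank 'ROWS' [FORCE]. ROWS is JSON, a list of rows, each a list of 3 entries, a list of its own where there are three numbers: the shift along the world's x, y, z in m, then the turn, a rotation vector about the world's x, y, z in rad, then the closure, from 0 (fully open) to 1 (shut). In form: [[[dx, dy, dz], [ax, ay, az], grip], ...]. A call has 1 to 8 rows; each row shifts and turns the commanded pose from where the row before left it; what a row does not reach is not made up. A row lasts 1/8 s, in which the tool goes at most 62.5 mm and 10.7 degrees, less where a joint would pass 70% of its speed; a pose out of reach is approached as far as the arm can. A call is refused whole if a number of a shift passes 0.0625 or a number of a turn 0.188, either way. A call with a gripper value outside its range is refused whole. The fingers move at their own pace and stop on an object; FORCE is the grip in N (left out, the last holds). Time passes only in rows, so rows that do not move let the fingers close. It gives the time, the measured TCP pose, the force, the opening and the grip force at its end, in the units of the state.
- readout.state(): the state, without advancing time (a new reading comes with each control period).
- cams.camera(name): name is "side" or "top"; returns the picture (400x640x3 uint8, blue, green, red); there is no depth.
- cams.camera_info(name): a dict with "fov_y" (degrees; the focal length in pixels is half the picture's height over the tangent of half this angle, whatever the lens; pixels are square), "cx", "cy" (the principal point, pixels), "dist_coeffs" ([k1, k2, p1, p2, k3] as OpenCV has them; the pictures are not rectified), "eye" and "orientation" of the camera in the world. Camera axes: x right, y up, looking along -z (the intrinsics and any distortion apply to the point x, -y, -z); pixel columns grow to the right and rows downward; lengths in m; the calibration is good to about 2 mm. A picture is of the moment at which its call begins. camera_info takes no time and is no camera call.
- workorder.close_job(): hands the job in; it is judged then, once.
The state is a dict: "time": time; "joint_positions": joint angles; "qd": joint speeds; "tau": joint torques, N m; "position": TCP position; "eef_rot": TCP orientation; "force": force on the tool from outside, world axes, zero at the start; "moment": the same for the moment, N m; "width": finger opening in m; "grasp_force": force on a finger pad.
Only numpy, scipy, OpenCV 4.12 (cv2) and the standard library are available. Lean on these libraries where they do the work, as an engineer would, in place of code of your own. Each camera call takes 0.05 s, during which the arm holds its last target. There are 200 camera calls.

## Working session

There is one attempt and no reset: what is moved stays moved. The work goes in short steps, Python scripts to look and compute and a shell command to move; the robot and the scene stay as the last step left them, time stands still between calls to the robot, and variables do not carry over. Pictures are saved under pics/ and viewed, at most 10 in all, crops included, and the job is handed in when it is done.

```bash
mkdir -p pics; python3 - <<'E'
from bench import readout,cams
import cv2
for n in("side","top"):
    cv2.imwrite(f"pics/{n}0.png",cams.camera(n)); print(cams.camera_info(n))
s=readout.state();print(s)
E
```

```text
{'fov_y': 57.53594934836651, 'cx': 318.64824165252554, 'cy': 205.09451898464476, 'dist_coeffs': array([-0.04456772,  0.        ,  0.        ,  0.        ,  0.        ]), 'eye': array([ 0.53909645, -0.74850187,  0.7331527 ]), 'orientation': array([ 0.41465076, -0.00878954, -0.01658763,  0.90978697])}
{'fov_y': 51.72695511145582, 'cx': 319.11333554209205, 'cy': 196.2518223379749, 'dist_coeffs': array([-0.0983891,  0.       ,  0.       ,  0.       ,  0.       ]), 'eye': array([ 0.40013913, -0.04124526,  1.07144567]), 'orientation': array([-0.06299486,  0.06222435,  0.70592565, -0.7027295 ])}
{'time': 0.1, 'joint_positions': array([ 1.09912178,  0.46935515, -0.04857797,  1.53353031,  0.02411297,
        1.14104951, -0.08228308]), 'qd': array([-0.0013452 , -0.00250813, -0.00097685, -0.00347307, -0.00038038,
       -0.00012914, -0.00064219]), 'tau': array([ 1.62233810e-03, -5.11516464e+01, -4.66487696e-02, -2.38389677e+01,
        1.07632429e-02,  4.43449084e-03,  3.82385042e-05]), 'position': array([ 0.28904057, -0.60955237,  0.30298872]), 'eef_rot': array([ 9.75589522e-01,  2.19600350e-01, -2.32327838e-04, -8.46891691e-04]), 'force': array([-0.00423124, -0.80159964,  0.06943183]), 'moment': array([-0.04523907, -0.02558961,  0.02091205]), 'grasp_force': 0.0, 'width': 0.08547359261784271}
```

View pics/side0.png

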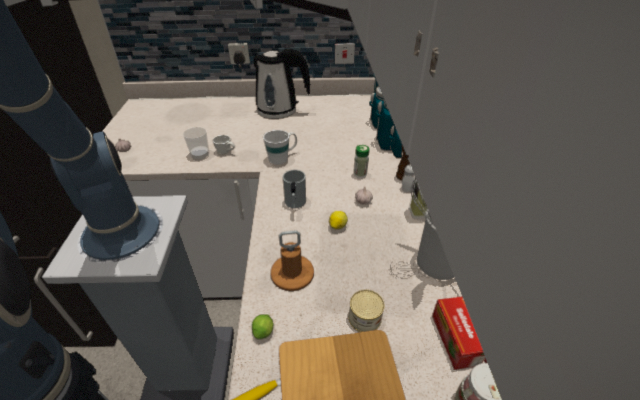

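View pics/top0.png

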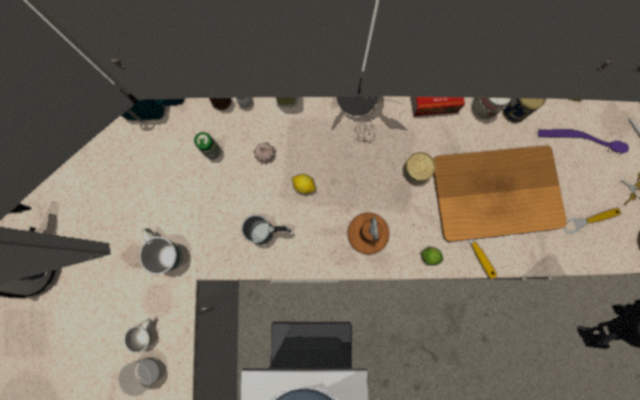

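The side view shows the mug at (294,190), with its handle facing the camera, and the stand at (292,262) with its ring near (290,238). The top view shows the mug at (258,230) with its handle to the right, and the stand at (369,233). Next I'll enlarge both.

```bash
cat > h.py <<'E'
import numpy as np,cv2
from scipy.spatial.transform import Rotation as R
from bench import cams
def K(i):
    f=200/np.tan(np.radians(i['fov_y']/2)); return np.array([[f,0,i['cx']],[0,f,i['cy']],[0,0,1]])
def proj(n,P):
    i=cams.camera_info(n); M=R.from_quat(i['orientation']).as_matrix()@np.diag([1,-1,-1])
    r=M.T; return cv2.projectPoints(np.atleast_2d(P).astype(float),cv2.Rodrigues(r)[0],-r@i['eye'],K(i),i['dist_coeffs'])[0][:,0]
def ray(n,uv,z):
    i=cams.camera_info(n); M=R.from_quat(i['orientation']).as_matrix()@np.diag([1,-1,-1])
    p=cv2.undistortPoints(np.array([[uv]],float),K(i),i['dist_coeffs'])[0,0]
    d=M@np.array([*p,1]); return i['eye']+d*(z-i['eye'][2])/d[2]
def crop(img,x0,y0,x1,y1,s,f):
    c=cv2.resize(img[y0:y1,x0:x1],None,fx=s,fy=s,interpolation=cv2.INTER_CUBIC); cv2.imwrite(f,c)
E
python3 - <<'E'
import cv2
from h import *
t=cv2.imread('pics/top0.png');s=cv2.imread('pics/side0.png')
crop(t,235,200,395,260,5,'pics/a1.png'); crop(s,260,165,340,295,4.6,'pics/a2.png')
print(ray('top',(258,230),.1),ray('top',(369,233),.015),ray('side',(292,272),.015))
E
```

```text
[0.4938225  0.10430716 0.1       ] [ 0.49306846 -0.16808786  0.015     ] [ 0.49601481 -0.17369221  0.015     ]
```

View pics/a1.png

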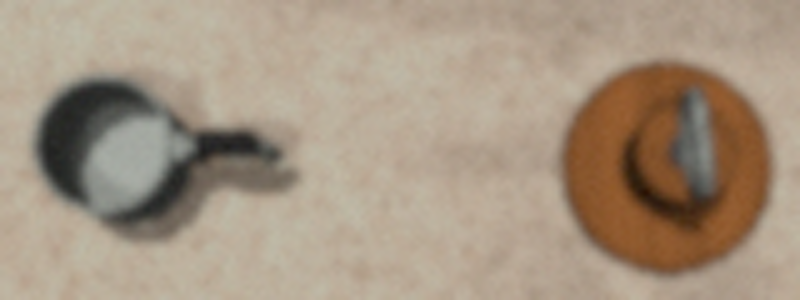

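View pics/a2.png

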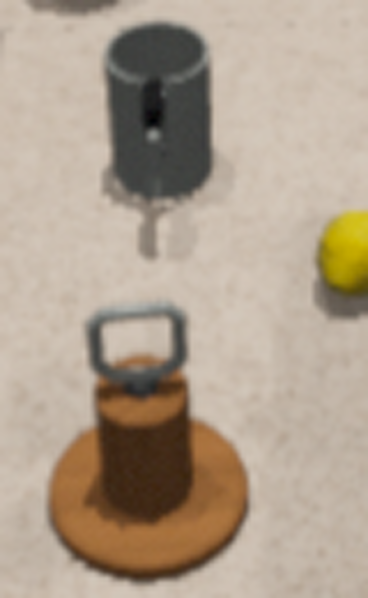

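The top crop shows the mug rim centred near crop (109,148), the tab running from (195,143) to (265,147), and the ring bar from (694,92) to (706,198). The foot is centred at (667,167). In the side crop the rim spans 107–209, the handle corner is at (153,135), and the ring bar runs from (93,320) to (182,309). I'll fit the poses to these points.

```bash
cat > fit.py <<'E'
from h import *
from scipy.optimize import least_squares
T=lambda c:(np.array(c)+.5)/5-.5+[235,200]
S=lambda c:(np.array(c)+.5)/4.6-.5+[260,165]
a=np.linspace(0,2*np.pi,180)
def W(p,q): c,s=np.cos(p[2]),np.sin(p[2]); q=np.atleast_2d(q); return np.c_[p[0]+c*q[:,0]-s*q[:,1],p[1]+s*q[:,0]+c*q[:,1],q[:,2]]
circ=lambda r,z:np.c_[r*np.cos(a),r*np.sin(a),0*a+z]
def mug(p):
    t=proj('top',W(p,circ(.034,.1)));s=proj('side',W(p,circ(.034,.1)))
    tt=proj('top',W(p,[[.045,0,.113],[.075,0,.113]])); sc=proj('side',W(p,[[.078,0,.094],[.06,0,.113]]))
    l,tp=T((37,77)); sl,st=S((107,22)); sr,_=S((209,22))
    return np.array([t[:,0].min()-l,t[:,1].min()-tp,s[:,0].min()-sl,s[:,0].max()-sr,s[:,1].min()-st,
      tt[0,1]-T((195,143))[1],*(tt[1]-T((265,147))),*(sc[0]-S((153,135))),sc[1,0]-S((154,95))[0]])
def std(p):
    P=p[:3]
    t=proj('top',W(P,circ(.055,.015)));s=proj('side',W(P,circ(.055,.012)))
    b=[[0,.021,p[3]-.004],[0,-.021,p[3]-.004]]
    tb=proj('top',W(P,b));sb=proj('side',W(P,b))
    return np.array([t[:,0].min()-T((563,0))[0],t[:,0].max()-T((772,0))[0],t[:,1].min()-T((0,62))[1],t[:,1].max()-T((0,273))[1],
      s[:,0].min()-S((50,0))[0],s[:,0].max()-S((248,0))[0],*(tb[0]-T((693,91))),*(tb[1]-T((706,200))),*(sb[0]-S((184,312))),*(sb[1]-S((91,324)))])
if __name__=='__main__':
    m=least_squares(mug,[.494,.104,-1.6],loss='soft_l1');print('mug',m.x.round(4),m.fun.round(1))
    r=least_squares(std,[.494,-.17,.12-0.0,.15],loss='soft_l1',x_scale=[.01,.01,.1,.01]) if 0 else None
    for y0 in(-1.5,):
        r=least_squares(std,[.494,-.17,y0,.15],loss='soft_l1');print('stand',r.x.round(4),r.fun.round(1))
    M=m.x;print('tab',W(M,[.06,0,.113]),'tooly ang deg',np.degrees(M[2]+np.pi/2))
E
python3 fit.py
```

```text
mug [ 0.4985  0.1091 -1.5912] [-0.2 -1.2 -1.4 -0.2  0.3 -0.4 -0.4 -1.  -0.6  1.1 -0.9]
stand [ 0.4946 -0.1657 -1.449   0.146 ] [-0.6  0.4 -0.8 -0.2 -1.  -0.  -0.   0.4  0.1 -3.  -1.6  0.3  0.2 -0.2]
tab [[0.49725674 0.04907533 0.113     ]] tooly ang deg -1.168515071022966
```

```bash
python3 - <<'E'
s=open('fit.py').read()
s=s.replace("b=[[0,.021,p[3]-.004],[0,-.021,p[3]-.004]]","b=[[0,.025,p[3]-.012],[0,-.025,p[3]-.012],[0,0,p[3]-.004]]")
s=s.replace("*(sb[0]-S((184,312))),*(sb[1]-S((91,324)))","*(sb[0]-S((187,325))),*(sb[1]-S((88,335))),*(sb[2]-S((137,315)))")
open('fit.py','w').write(s)
E
python3 fit.py
```

```text
mug [ 0.4985  0.1091 -1.5912] [-0.2 -1.2 -1.4 -0.2  0.3 -0.4 -0.4 -1.  -0.6  1.1 -0.9]
stand [ 0.4946 -0.1661 -1.4748  0.1467] [-0.4  0.6 -0.8 -0.2 -1.  -0.  -0.2 -0.9 -0.2 -1.  -0.4 -0.1 -0.7 -0.2
 -0.6  0.6]
tab [[0.49725674 0.04907533 0.113     ]] tooly ang deg -1.168515071022966
```

```bash
python3 -m crank '[[[0.0173,0.055,0],[0,0,0.0922],0],[[0.0173,0.055,0],[0,0,0.0922],0],[[0.0173,0.055,0],[0,0,0.0922],0],[[0.0173,0.055,0],[0,0,0.0922],0],[[0.0173,0.055,0],[0,0,0.0922],0],[[0.0173,0.055,0],[0,0,0.0922],0],[[0.0173,0.055,0],[0,0,0.0922],0],[[0.0173,0.055,0],[0,0,0.0922],0]]' 100
python3 -m crank '[[[0.0173,0.055,-0.005],[0,0,0.0922],0.2],[[0.0173,0.055,-0.02],[0,0,0.0922],0.4],[[0.0173,0.055,-0.03],[0,0,0.0922],0.5],[[0.0173,0.055,-0.03],[0,0,0.0922],0.5],[[0,0,0],[0,0,0],0.5],[[0,0,0],[0,0,0],0.5]]'
python3 - <<'E'
from bench import cams,readout
import cv2;from h import *
s=readout.state();q=R.from_quat(s['eef_rot']).as_matrix();print(s['position'],q.round(3).tolist(),s['width'])
t=cams.camera('top');d=cams.camera('side')
a=cv2.resize(t[190:270,230:310],None,fx=5,fy=5,interpolation=2);b=cv2.resize(d[140:220,255:335],None,fx=5,fy=5,interpolation=2)
cv2.imwrite('pics/b.png',np.hstack([a,b]))
E
```

```text
time: 1.1
position: [0.4277, -0.1681, 0.3039]
eef_rot: [0.83, 0.558, -0.0, 0.0]
force: [1.1, -0.7, -0.2]
width: 0.0852
grasp_force: 0.0
time: 1.85
position: [0.4953, 0.0454, 0.2209]
eef_rot: [0.715, 0.699, -0.001, -0.0]
force: [0.2, 0.6, 0.6]
width: 0.0428
grasp_force: 0.0
[0.49531175 0.04540019 0.22092298] [[0.022, 1.0, -0.001], [1.0, -0.022, -0.0], [-0.0, -0.001, -1.0]] 0.042797870841462186
```

View pics/b.png

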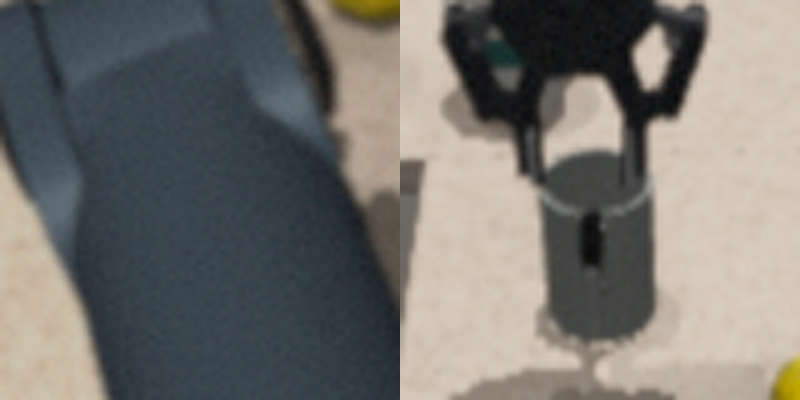

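The side view shows fingers at crop columns 520–645 (midpoint about 582) and the tab at column 592. I'll compare these with the projections.

```bash
python3 - <<'E'
from h import *
p=proj('side',[[.4953,.0454,.155],[.4973,.049,.113],[.4973,.0341,.113],[.4963,.0311,.094],[.4985,.1091,.1]]);print(((p-[255,140]+.5)*5).round(0))
E
```

```text
[[181. 173.]
 [189. 231.]
 [188. 247.]
 [188. 278.]
 [194. 185.]]
```

```bash
python3 -m crank '[[[0.003,0.004,-0.015],[0,0,0],0.5],[[0,0,-0.015],[0,0,0],0.5],[[0,0,-0.01],[0,0,0],0.5],[[0,0,-0.008],[0,0,0],0.5],[[0,0,0],[0,0,0],0.5],[[0,0,0],[0,0,0],0.5]]'
```

```text
time: 2.7
position: [0.4988, 0.05, 0.1735]
eef_rot: [0.715, 0.699, 0.0, 0.0]
force: [-0.7, -0.3, -0.3]
width: 0.0427
grasp_force: 0.0
```

```bash
python3 -m crank '[[[0,0,-0.004],[0,0,0],0.5],[[0,0,0],[0,0,0],0.7],[[0,0,0],[0,0,0],0.85],[[0,0,0],[0,0,0],1],[[0,0,0],[0,0,0],1],[[0,0,0],[0,0,0],1]]' 90
```

```text
time: 3.45
position: [0.4984, 0.0499, 0.1694]
eef_rot: [0.715, 0.699, -0.0, 0.0]
force: [-1.8, 0.1, 5.5]
width: 0.0095
grasp_force: 89.6
```

```bash
python3 -m crank '[[[0,0,0.01],[0,0,0],1],[[0,0,0.02],[0,0,0],1],[[0,0,0.03],[0,0,0],1],[[0,0,0.03],[0,0,0],1],[[0,0,0.03],[0,0,0],1],[[0,0,0.02],[0,0,0],1],[[0,0,0.01],[0,0,0],1],[[0,0,0],[0,0,0],1]]' 
python3 -c "
from bench import readout
s=readout.state();print(s['moment'],s['force'],s['width'])"
```

```text
time: 4.45
position: [0.4986, 0.0498, 0.3194]
eef_rot: [0.715, 0.699, 0.0, 0.0]
force: [0.0, -0.2, -3.3]
width: 0.0092
grasp_force: 88.5
[-0.15020762  0.04940826 -0.00053682] [ 2.49239298e-03 -2.03760396e-01 -3.33571541e+00] 0.009236316751221241
```

```bash
python3 -m crank '[[[-0.0006,-0.02,0],[0,0,0.015],1],[[-0.0008,-0.035,0],[0,0,0.02],1],[[-0.0008,-0.04,0],[0,0,0.02],1],[[-0.0008,-0.04,0],[0,0,0.02],1],[[-0.0008,-0.04,0],[0,0,0.02],1],[[-0.0008,-0.025,0],[0,0,0.015],1],[[0,-0.0115,0],[0,0,0.007],1],[[0,0,0],[0,0,0],1]]' 
python3 -m crank '[[[0,0,-0.01],[0,0,0],1],[[0,0,0],[0,0,0],1],[[0,0,0],[0,0,0],1]]'
python3 - <<'E'
from bench import cams,readout
import cv2;from h import *
s=readout.state();q=R.from_quat(s['eef_rot']).as_matrix();print(s['position'],q[:,1],s['force'],s['moment'])
t=cams.camera('top');d=cams.camera('side')
cv2.imwrite('pics/t2.png',t);cv2.imwrite('pics/s2.png',d)
a=cv2.resize(t[190:270,335:415],None,fx=5,fy=5,interpolation=2);b=cv2.resize(d[180:300,250:330],None,fx=5,fy=5,interpolation=2)
cv2.imwrite('pics/c.png',np.hstack([cv2.copyMakeBorder(a,0,200,0,0,0),b]))
E
```

```text
time: 5.45
position: [0.4937, -0.1616, 0.3184]
eef_rot: [0.673, 0.74, 0.0, -0.001]
force: [0.4, 1.1, -3.8]
width: 0.0094
grasp_force: 88.4
time: 5.82
position: [0.494, -0.1609, 0.3091]
eef_rot: [0.672, 0.74, 0.0, -0.0]
force: [0.4, 0.2, -2.4]
width: 0.0097
grasp_force: 88.4
[ 0.49401636 -0.16085972  0.30912085] [ 9.95327911e-01  9.65522888e-02 -6.95078787e-05] [ 0.39613941  0.1787068  -2.43896291] [-1.48174056e-01  4.01627044e-04 -1.01407127e-04]
```

View pics/c.png

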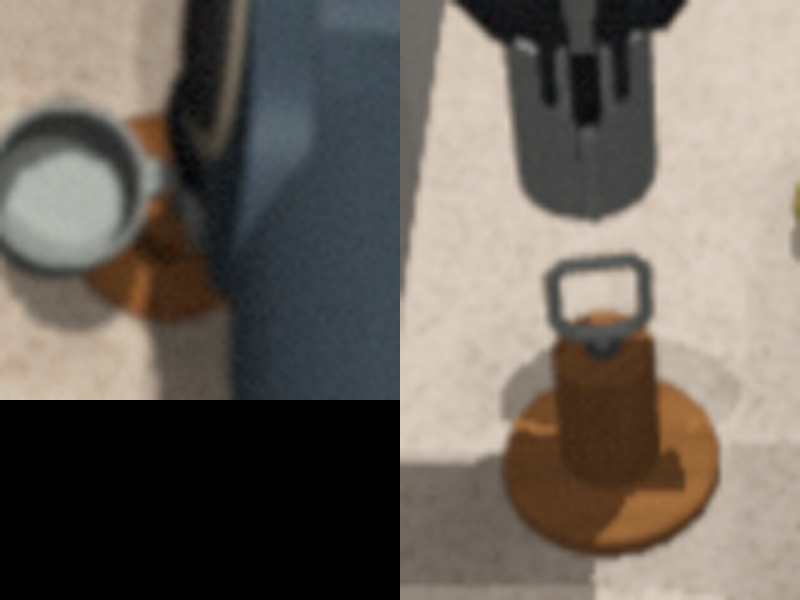

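Top view: the mug rim spans rows 98–272 with its right edge near 148. Side view: tab at column 586, ring columns 548–651, mug bottom at (588,218).

```bash
python3 - <<'E'
from fit import *
m=ray('top',(np.array([64,185])+.5)/5-.5+[335,190],.2397); r=ray('top',T((699.5,145.5)),.142); f=ray('top',T((667.5,167.5)),.015)
print('mug c',m,'ring',r,'foot',f)
# silhouettes predictions
c=lambda n,P:((proj(n,P)-([335,190] if n=='top' else [250,180])+.5)*5).round(0)
u=np.array([np.cos(-1.474),np.sin(-1.474)])
for tx in(.057,.060,.063):
    b=np.array([.494,-.1609])-u*tx; z=.1397
    rim=c('top',W([*b,-1.474],circ(.034,.1+z))); bot=c('side',W([*b,-1.474],circ(.034,z)))
    cor=c('side',W([*b,-1.474],[[.080,0,.091+z]]))
    print(tx,b,rim.min(0),rim.max(0),'side bottom',bot.min(0),bot.max(0),'corner',cor)
print('ring side',c('side',W([.4946,-.1661,-1.4748],[[0,0,.1427],[0,.025,.13],[0,-.025,.13]])))
E
```

```text
mug c [ 0.48654073 -0.09762464  0.2397    ] ring [ 0.4915512  -0.16554645  0.142     ] foot [ 0.49282694 -0.16576664  0.015     ]
0.057 [ 0.48849122 -0.10416682] [-3. 98.] [164. 265.] side bottom [116. 137.] [258. 233.] corner [[189. 152.]]
0.06 [ 0.48820129 -0.10118087] [-11.  98.] [157. 266.] side bottom [116. 133.] [258. 229.] corner [[188. 147.]]
0.063 [ 0.48791135 -0.09819491] [-18.  99.] [150. 266.] side bottom [116. 129.] [257. 224.] corner [[188. 143.]]
ring side [[197. 271.]
 [252. 285.]
 [143. 296.]]
```

```bash
python3 - <<'E'
from fit import *
t=cv2.imread('pics/t2.png')[200:255,325:385]; I=cv2.resize(t,None,fx=10,fy=10,interpolation=2)
u=np.array([np.cos(-1.474),np.sin(-1.474)])
def dr(P,c): cv2.polylines(I,[(((proj('top',P)-[325,200]+.5)*10)*8).astype(int)],True,c,1,cv2.LINE_AA,3)
for tx,c in((.060,(0,0,255)),(.064,(0,255,0))):
    b=np.array([.4935,-.1609])-u*tx; dr(W([*b,0],circ(.034,.2397)),c)
dr(W([.4946,-.1661,0],circ(.055,.015)),(255,0,0)); dr(W([.4928,-.1658,0],circ(.055,.015)),(255,0,255))
cv2.imwrite('pics/d.png',I)
E
```

```text
(no output)
```

View pics/d.png

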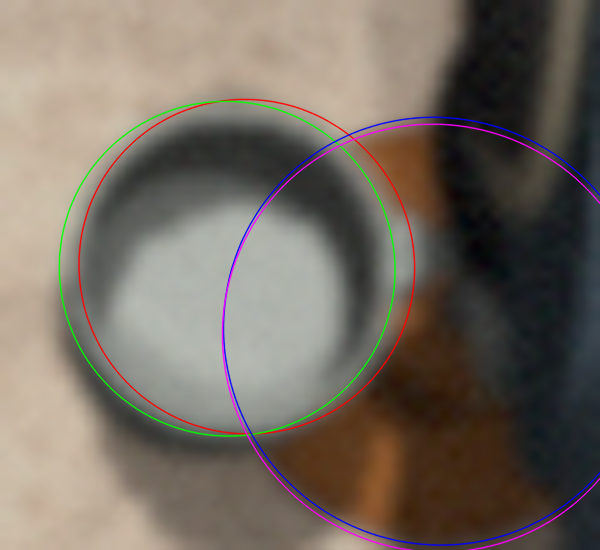

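The green circle (tx = 64 mm) fits the rim, whose right edge is near 393, so the ring bar would sit at about mug x = 68. I'll shift −y by 4 mm and start the descent.

```bash
python3 -m crank '[[[0,-0.002,0],[0,0,0],1],[[0,-0.002,-0.006],[0,0,0],1],[[0,0,-0.006],[0,0,0],1],[[0,0,-0.004],[0,0,0],1],[[0,0,-0.002],[0,0,0],1],[[0,0,-0.002],[0,0,0],1]]' 
python3 -m crank '[[[0,0,-0.002],[0,0,0],1],[[0,0,-0.002],[0,0,0],1],[[0,0,-0.002],[0,0,0],1],[[0,0,-0.002],[0,0,0],1]]'
```

```text
time: 6.68
position: [0.494, -0.1656, 0.2891]
eef_rot: [0.673, 0.74, 0.0, 0.0]
force: [-0.1, 0.1, -3.2]
width: 0.0097
grasp_force: 88.5
time: 7.18
position: [0.4939, -0.1656, 0.2811]
eef_rot: [0.673, 0.74, 0.0, 0.0]
force: [-0.5, -0.5, -3.1]
width: 0.0096
grasp_force: 88.5
```

```bash
for i in 1; do python3 -m crank '[[[0,0,-0.002],[0,0,0],1],[[0,0,-0.002],[0,0,0],1],[[0,0,-0.002],[0,0,0],1]]'; done
python3 -m crank '[[[0,0,-0.002],[0,0,0],1],[[0,0,-0.002],[0,0,0],1]]'
```

```text
time: 7.55
position: [0.4939, -0.1656, 0.2751]
eef_rot: [0.673, 0.74, 0.0, 0.0]
force: [0.9, -0.8, -2.8]
width: 0.0097
grasp_force: 88.5
time: 7.8
position: [0.4939, -0.1656, 0.2711]
eef_rot: [0.673, 0.74, 0.0, 0.0]
force: [-1.2, -0.5, -3.6]
width: 0.0098
grasp_force: 88.5
```

```bash
python3 -m crank '[[[0,0,-0.002],[0,0,0],1],[[0,0,-0.002],[0,0,0],1]]'
python3 -m crank '[[[0,0,-0.002],[0,0,0],1],[[0,0,-0.002],[0,0,0],1]]'
```

```text
time: 8.05
position: [0.494, -0.1655, 0.2675]
eef_rot: [0.673, 0.74, 0.0, 0.0]
force: [-0.9, 0.9, 0.0]
width: 0.0094
grasp_force: 88.9
time: 8.3
position: [0.494, -0.1659, 0.2635]
eef_rot: [0.673, 0.74, -0.0, 0.0]
force: [-2.2, -0.3, 2.5]
width: 0.0099
grasp_force: 89.2
```

```bash
python3 -m crank '[[[0,0,-0.002],[0,0,0],1],[[0,0,-0.002],[0,0,0],1],[[0,0,-0.002],[0,0,0],1]]'
python3 -m crank '[[[0,0,-0.002],[0,0,0],1],[[0,0,-0.002],[0,0,0],1]]'
```

```text
time: 8.68
position: [0.4946, -0.1654, 0.2576]
eef_rot: [0.673, 0.74, 0.001, 0.001]
force: [0.4, 0.7, 2.6]
width: 0.0096
grasp_force: 89.3
time: 8.93
position: [0.4942, -0.1651, 0.2533]
eef_rot: [0.672, 0.74, 0.0, 0.0]
force: [0.9, 0.9, 2.6]
width: 0.0097
grasp_force: 89.4
```

```bash
python3 -m crank '[[[0,0,-0.002],[0,0,0],1],[[0,0,-0.002],[0,0,0],1],[[0,0,-0.002],[0,0,0],1]]'
python3 -m crank '[[[0,0,-0.002],[0,0,0],1],[[0,0,-0.002],[0,0,0],1]]'
python3 -m crank '[[[0,0,-0.002],[0,0,0],1],[[0,0,-0.001],[0,0,0],1]]'
```

```text
time: 9.3
position: [0.4938, -0.1652, 0.247]
eef_rot: [0.673, 0.74, 0.0, -0.0]
force: [0.2, 2.1, 4.0]
width: 0.0097
grasp_force: 89.4
time: 9.55
position: [0.4936, -0.165, 0.2427]
eef_rot: [0.672, 0.74, 0.0, -0.001]
force: [0.0, 4.0, 1.2]
width: 0.0098
grasp_force: 89.1
time: 9.8
position: [0.493, -0.1652, 0.2389]
eef_rot: [0.672, 0.74, -0.001, -0.001]
force: [0.4, 0.0, -2.5]
width: 0.0095
grasp_force: 88.4
```

The force fell back to the mug's free weight (−2.5 N), so the gate has snapped. I'll press lightly on to the cushion.

```bash
python3 -m crank '[[[0,0,-0.001],[0,0,0],1],[[0,0,-0.001],[0,0,0],1],[[0,0,0],[0,0,0],1]]'
python3 -m crank '[[[0,0,-0.001],[0,0,0],1],[[0,0,0],[0,0,0],1]]'
```

```text
time: 10.18
position: [0.4938, -0.1663, 0.2381]
eef_rot: [0.673, 0.74, -0.0, 0.0]
force: [-1.0, 1.0, -3.6]
width: 0.0097
grasp_force: 88.4
time: 10.42
position: [0.494, -0.166, 0.2375]
eef_rot: [0.673, 0.74, -0.0, 0.0]
force: [-0.0, -1.3, -1.2]
width: 0.0097
grasp_force: 88.6
```

```bash
python3 -m crank '[[[0,0,-0.001],[0,0,0],1],[[0,0,0],[0,0,0],1]]'
python3 -m crank '[[[0,0,-0.001],[0,0,0],1],[[0,0,0],[0,0,0],1]]'
```

```text
time: 10.68
position: [0.494, -0.166, 0.2367]
eef_rot: [0.673, 0.74, -0.0, 0.0]
force: [-1.2, -1.4, 2.4]
width: 0.0095
grasp_force: 89.0
time: 10.92
position: [0.4941, -0.1659, 0.2358]
eef_rot: [0.673, 0.74, -0.0, 0.0]
force: [-3.4, -1.6, 4.3]
width: 0.0098
grasp_force: 89.6
```

```bash
python3 -m crank '[[[0,0,-0.001],[0,0,0],1],[[0,0,0],[0,0,0],1],[[0,0,0.001],[0,0,0],1],[[0,0,0.001],[0,0,0],1],[[0,0.0009,0],[-0.01,-0.001,0],1],[[0,0.0009,0],[-0.01,-0.001,0],1],[[0,0.0009,0],[-0.01,-0.001,0],1],[[0,0,0],[0,0,0],1]]'
python3 - <<'E'
from bench import cams,readout
import cv2;from h import *
print(readout.state()['moment'])
d=cams.camera('side');t=cams.camera('top')
b=cv2.resize(d[180:290,245:335],None,fx=5,fy=5,interpolation=2);a=cv2.resize(t[195:265,335:405],None,fx=5,fy=5,interpolation=2)
cv2.imwrite('pics/e.png',np.hstack([b,cv2.copyMakeBorder(a,0,200,0,0,0)]))
E
```

```text
time: 11.92
position: [0.4941, -0.1626, 0.2363]
eef_rot: [0.672, 0.74, -0.01, 0.011]
force: [-1.0, -3.3, 2.8]
width: 0.0095
grasp_force: 89.3
[-0.75760081  0.27514266  0.00740156]
```

View pics/e.png

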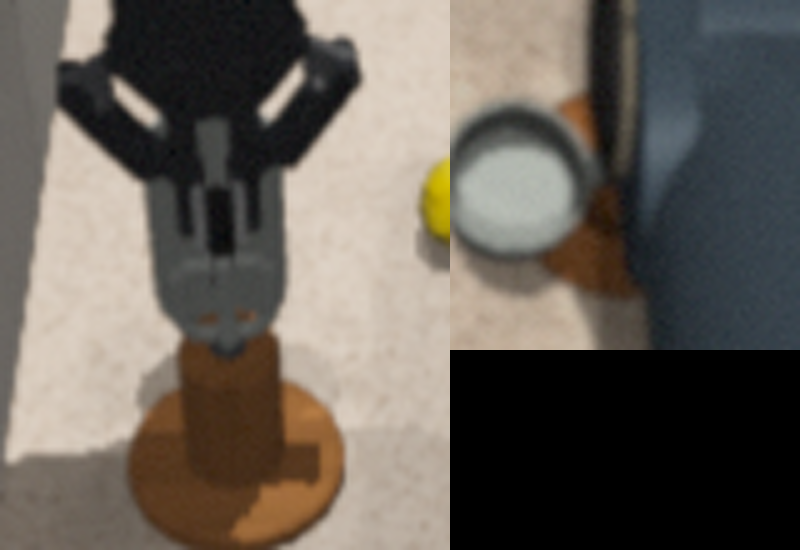

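The side view shows the ring in front of the mug wall, with the outer bar crossing over the ring bar near (215,265). The bar is therefore inside the loop, and the wall now touches the post. I'll relieve the load and release.

```bash
python3 -m crank '[[[0,0,0.0007],[0.004,0,0],1],[[0,0,0],[0,0,0],1]]' 30
python3 -m crank '[[[0,0,0],[0,0,0],0.85],[[0,0,0],[0,0,0],0.75],[[0,0,0],[0,0,0],0.65],[[0,0,0],[0,0,0],0.55],[[0,0,0],[0,0,0],0.5],[[0,0,0],[0,0,0],0.5]]' 
python3 -m crank '[[[0,0,0.005],[0,0,0],0.5],[[0,0,0.015],[0,0,0],0.5],[[0,0,0.03],[0,0,0],0.5],[[0,0,0.04],[0,0,0],0.5],[[-0.03,0,0.05],[0,0,0],0.5],[[-0.03,0,0.05],[0,0,0],0.5],[[0,-0.05,0],[0,0,0],0.5],[[0,-0.05,0],[0,0,0],0.5]]'
python3 -m crank '[[[0,-0.06,0],[0,0,0],0.5],[[0,-0.06,0],[0,0,0],0.5],[[0,-0.06,0],[0,0,0],0.5],[[0,-0.04,0],[0,0,0],0.5],[[0,0,0],[0,0,0],0.5],[[0,0,0],[0,0,0],0.5],[[0,0,0],[0,0,0],0.5]]'
python3 - <<'E'
from bench import cams
import cv2;from h import *
d=cams.camera('side');t=cams.camera('top')
b=cv2.resize(d[180:290,250:330],None,fx=5,fy=5,interpolation=2);a=cv2.resize(t[195:265,335:405],None,fx=5.7,fy=5.7,interpolation=2)
a=cv2.copyMakeBorder(a,0,550-a.shape[0],0,0,0)
cv2.imwrite('pics/f.png',np.hstack([b,a]))
E
```

```text
time: 12.28
position: [0.4941, -0.1627, 0.2368]
eef_rot: [0.673, 0.74, -0.008, 0.01]
force: [-0.7, -1.5, -0.1]
width: 0.0097
grasp_force: 89.1
time: 13.02
position: [0.4939, -0.1629, 0.2369]
eef_rot: [0.673, 0.74, -0.009, 0.01]
force: [0.8, -0.5, -0.1]
width: 0.0424
grasp_force: 0.0
time: 14.02
position: [0.4338, -0.2635, 0.4298]
eef_rot: [0.672, 0.74, -0.008, 0.012]
force: [0.7, 0.8, -0.4]
width: 0.0427
grasp_force: 0.0
time: 14.9
position: [0.4347, -0.4812, 0.4279]
eef_rot: [0.672, 0.741, -0.008, 0.01]
force: [0.0, 0.6, -0.5]
width: 0.0427
grasp_force: 0.0
```

View pics/f.png

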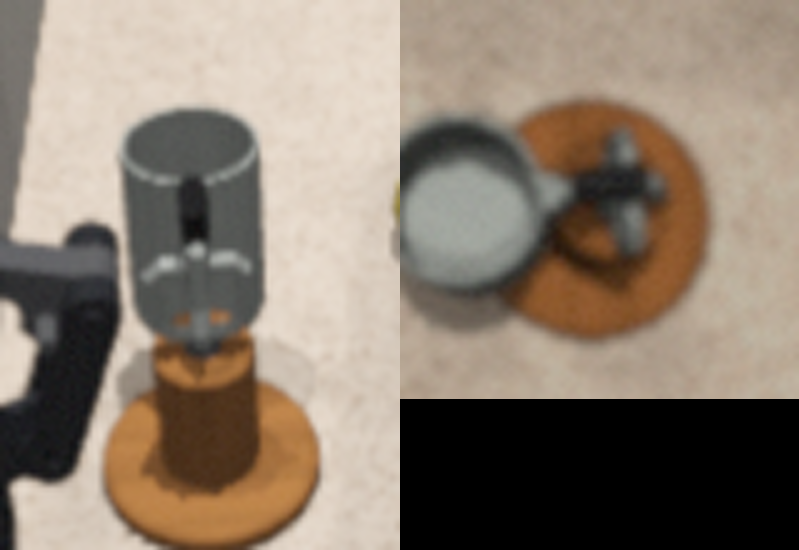

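Mug hangs with the ring bar through the loop: ring at side (197,260), tab at (193,210), and the top view shows the handle crossing the bar. I'll check that it is still, then hand in.

```bash
python3 -c "
from bench import cams
import cv2;cv2.imwrite('pics/g1.png',cams.camera('side'))"
python3 -m crank '[[[0,0,0],[0,0,0],0.5],[[0,0,0],[0,0,0],0.5],[[0,0,0],[0,0,0],0.5],[[0,0,0],[0,0,0],0.5],[[0,0,0],[0,0,0],0.5],[[0,0,0],[0,0,0],0.5],[[0,0,0],[0,0,0],0.5],[[0,0,0],[0,0,0],0.5]]'
python3 - <<'E'
from bench import cams,workorder
import cv2,numpy as np
a=cv2.imread('pics/g1.png').astype(float);b=cams.camera('side').astype(float)
m=np.abs(a-b)[195:295,265:315].mean();n=np.abs(a-b)[180:290,340:380].mean();print(m,n)
if m<n*1.5+1: print(workorder.close_job())
E
```

```text
time: 16.05
position: [0.4339, -0.4829, 0.427]
eef_rot: [0.673, 0.74, -0.009, 0.01]
force: [0.4, 0.7, 1.3]
width: 0.0427
grasp_force: 0.0
2.0618 0.5788636363636364
```

```bash
python3 - <<'E'
from bench import cams
import cv2,numpy as np
g=lambda i:cv2.cvtColor(i,6).astype(np.float32)
A=g(cv2.imread('pics/g1.png'));B=g(cams.camera('side'));C=g(cams.camera('side'))
w=cv2.createHanningWindow((34,50),5)
for X,Y in((A,B),(B,C)):
    d=np.abs(X-Y);print(cv2.phaseCorrelate(X[200:250,273:307],Y[200:250,273:307],w),d[200:250,273:307].mean(),d[255:290,270:315].mean(),d[180:290,340:380].mean())
E
python3 -m crank '[[[0,0,0],[0,0,0],0.5],[[0,0,0],[0,0,0],0.5],[[0,0,0],[0,0,0],0.5],[[0,0,0],[0,0,0],0.5],[[0,0,0],[0,0,0],0.5],[[0,0,0],[0,0,0],0.5],[[0,0,0],[0,0,0],0.5],[[0,0,0],[0,0,0],0.5]]' >/dev/null
python3 - <<'E'
from bench import cams
import cv2,numpy as np
g=lambda i:cv2.cvtColor(i,6).astype(np.float32)
A=g(cv2.imread('pics/g1.png'));B=g(cams.camera('side'))
w=cv2.createHanningWindow((34,50),5);d=np.abs(A-B)
print(cv2.phaseCorrelate(A[200:250,273:307],B[200:250,273:307],w),d[200:250,273:307].mean(),d[255:290,270:315].mean())
E
```

```text
((-0.09689147562279743, 0.09350156850032576), 0.9622767943806119) 1.7770588 1.0552381 0.53159094
((0.03371305406833258, 0.06350243510188847), 0.9627448532316419) 0.97764707 1.0355556 0.5225
((-0.0445534247314292, 0.019291330851068267), 0.981707706451416) 1.8652941 1.0279365
```

```bash
python3 -c "
from bench import cams
import cv2;cv2.imwrite('pics/g2.png',cams.camera('side'))"
python3 -m crank '[[[0,0,0],[0,0,0],0.5],[[0,0,0],[0,0,0],0.5],[[0,0,0],[0,0,0],0.5],[[0,0,0],[0,0,0],0.5],[[0,0,0],[0,0,0],0.5],[[0,0,0],[0,0,0],0.5]]' >/dev/null
python3 - <<'E'
from bench import cams,workorder
import cv2,numpy as np
g=lambda i:cv2.cvtColor(i,6).astype(np.float32)
A=g(cv2.imread('pics/g2.png'));B=g(cams.camera('side'));d=np.abs(A-B)
m=d[200:250,273:307].mean();print(m)
if m<1.3: print(workorder.close_job())
E
```

```text
1.0864706
the job is handed in; nothing more can be done
None
```

The mug hangs on the ring, still, and the job is handed in. The gate snapping shut was felt in the press force but not seen in the pictures.

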